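Charge the shelf lantern

ROBOT

A 6-joint arm with a two-finger parallel gripper is mounted at the origin on the work surface. World frame = base frame: x ahead of the robot, y to its left, z up, the work surface at z = 0. Lengths are in m, angles in rad, forces in N, time in s.
With the tool pointing down it reaches from about 0.275 to 1 m from the base axis. Payload 8.4 kg.
Tool frame: the origin (TCP) lies midway between the tips of the shut fingers; the grasp point (between the pads) lies 19 mm behind it; z points along the fingers, x is the direction in which the jaws open and shut, and the axes are right-handed (so a half turn about z gives the same grasp; the last joint's range is limited). The gripper opens to 85 mm and grips with 20 to 120 N. Pads are 22 mm wide; open, the fingers measure 114 mm over their backs; the gripper's body (76 mm by 85 mm) begins 54 mm behind the grasp point. The pads swing forward as they close: fully open they stand 13 mm farther back than shut.
Start: joints at [1.325, 0.353, 1.633, -0, 1.155, -0.002], TCP at [0.151, 0.607, 0.231] pointing down, gripper open.
Joint ranges: [-2.63, 2.63], [-0.92, 2.1], [0.06, 2.66], [-1.3, 4.44], [0, 2.69], [-3.02, 3.02]. Speed limits (rad/s): [2.22, 2.22, 2.79, 3.14, 3.14, 3.14].

INTERFACE

Orientations are given as a unit quaternion [x, y, z, w].
In Python, from rig import bot, eyes, ticket gives the robot as it stands. The module is installed in compiled form; this text tells all that it offers.
- The arm moves only by the tool move_arm, never from a script. Its argument "rows" is a list of rows, each an object with "angular": the turn, a rotation vector about the tool's x, y, z as a fraction of full scale, a list of three; "dp": the shift along the tool's x, y, z as a fraction of full scale, a list of three; "gripper": the finger opening in mm, from 0 to 85.4. A call has 1 to 5 rows; each row shifts and turns the commanded pose from where the row before left it, along the tool's axes as they then stand; what a row does not reach is not made up. Full scale, the value 1, is 300 mm for a shift and pi rad for a turn. A row lasts 1/12 s, in which the tool goes at most 41.7 mm and 7.16 degrees, less where a joint would pass 70% of its speed; a pose out of reach is approached as far as the arm can. A call with a number of a shift or a turn outside -1 to 1 is refused whole. A call with a gripper value outside its range is refused whole. The fingers move at their own pace and stop on an object; "force" is the grip in N (left out, the last holds). Time passes only in rows, so rows that do not move let the fingers close. It gives the time, the measured TCP pose, the force and the opening at its end, in the units of the state.
- bot.sense(): the state, without advancing time (a new reading comes with each control period).
- eyes.read_camera(name): name is "scene" or "top"; returns (picture, depth): 384x512x3 uint8, red, green, blue; 384x512 float32, m along the optical axis (not along the pixel's ray), 0 where there is no reading.
- eyes.calibration(name): a dict with "intrinsics" (3x3 intrinsics, pixels), "eye" and "rotation" of the camera in the world. Camera axes: x right, y up, looking along -z (the intrinsics and any distortion apply to the point x, -y, -z); pixel columns grow to the right and rows downward; lengths in m; the calibration is good to about 2 mm. A picture is of the moment at which its call begins. calibration takes no time and is no camera call.
- ticket.job_done(): hands the job in, once; it reports no verdict.
The state is a dict: "clock": time; "joint_positions": joint angles; "dq": joint speeds; "effort": joint torques, N m; "position": TCP position; "orientation": TCP orientation; "contact_force": force on the tool from outside, world axes, zero at the start; "moment": the same for the moment, N m; "gripper_width": finger opening in m.
Only numpy, scipy, OpenCV 4.12 (cv2) and the standard library are available. Lean on these libraries where they do the work, as an engineer would, in place of code of your own. Each camera call takes 0.05 s, during which the arm holds its last target. There are 200 camera calls.

TASK

Lift the little storm lantern out of the slatted crate and set it down (do not drop it) upright with its whole foot on the round pad of the charging dock. Only then push the dock's selector lever round to the three-dot mark, so that it clicks into rest there, and leave everything else where it stands.

Things in the scene. Friction and masses are not known exactly. Their poses are not given: they have to be found in the camera images.
- lantern: The little storm lantern, dark steel and glass, loose, about 0.2 kg, 100 mm tall, upright in the crate: round foot 54 mm across, glass bulb with a thin wire each side, sloped shoulder 48 mm across at 60 to 73 mm, then an upright round cap 30 mm across from 73 to 100 mm, where to grip it. Nothing else there has such a narrow cap. Origin: centre of its underside, z up.
- basket: Slatted wooden crate, fixed to the table, 270 (x) by 230 (y) mm outside and 80 mm high, walls and floor 6 mm thick, open on top. Origin at the centre of its underside, z up. It holds four things about 100 to 120 mm apart in two rows, the lantern in any of the places.
- candle: Bystander in the crate: white LED pillar candle, 52 mm across, 82 mm tall with its small flame. Origin at the centre of its underside.
- jar: Bystander in the crate: glass jar with a dark lid, 52 mm across, 75 mm tall. Origin at the centre of its underside.
- canister: Bystander in the crate: plain dark steel canister, 55 mm across, 70 mm tall, with a flat full-width lid. Origin at the centre of its underside.
- dock: Charging dock, a fixed dark wooden slab 160 (x) by 300 (y) mm, 24 mm high. The round pad is towards its +y end, the selector towards its -y end. Origin at the centre of its underside, z up.
- dock_pad (a point): Centre of the upper face of the dock's round black pad, 84 mm across, 4 mm thick; 28 mm above the table.
- selector_hub (a point): Point on the upright axis of the selector lever, 25 mm above the table; the axes are those of the dock.
- selector_tip (a point): Point on top of the selector lever near its free end, 46 mm from the axis, 55 mm above the table. The lever is a steel bar 10 mm thick and 28 mm high standing on edge (28 to 56 mm above the table), reaching 52 mm from the axis, with a round hub 30 mm across.
- selector (a joint): Lever angle (rad), growing clockwise seen from above. It clicks to rest at one dot 0, two dots 0.63, three dots 1.26, four dots 1.88 (end stop); the white dots lie on the dock beyond the lever's end. At angle q the lever points at -(0.628 + q) rad from the dock's +x axis, counted anticlockwise. 1 to 3 N at its end moves it to the next click; pushing one flat side is enough.
- camera: Bystander: red camera, 105 mm wide, 62 mm high, loose on the table. Origin at the centre of its underside.
- mug: Bystander: blue mug, 80 mm across, 90 mm tall, loose on the table. Origin at the centre of its underside.
Things that resemble listed ones, but are neither listed nor needed, are in the scene too. What is shaped like the lantern but orange is not meant.

How it is judged:
On the way, in this order (a step that is already met when the one before it is completed fails the run):
1. the lantern is lifted clear above the crate's rim (z of lantern in the frame of basket above 0.085 m), for 0.1 s.
2. the lantern stands upright on the round pad, let go (horizontal distance between lantern and dock_pad below 0.016 m and z of lantern in the frame of dock_pad between -0.005 and 0.005 m and angle between lantern's own z axis and vertical below 0.1 rad and contact force between lantern and the fingers below 0.1 N and linear speed of lantern below 0.02 m/s), for 0.2 s.
3. the selector rests at three dots (value of joint selector between 1.106 and 1.406 rad and velocity of joint selector between -0.1 and 0.1 rad/s), for 0.2 s.
At the end, for the whole second after the job is handed in: The lantern stands at rest and upright (within 0.1 rad) on the round pad, its axis within 16 mm of the pad's centre (whole foot on the pad), let go, and the selector rests at three dots (1.26 rad, within 0.15) (all of step 2 and all of step 3); the robot touches nothing.
It fails at once if the selector is pushed on to three dots or beyond before the lantern is on the pad (value of joint selector above 1 rad and horizontal distance between lantern and dock_pad above 0.03 m).
It fails at once if the lantern is dropped: let go more than 20 mm above the pad (z of lantern in the frame of dock_pad above 0.02 m and horizontal distance between lantern and dock_pad below 0.08 m and contact force between lantern and anything else below 0.05 N).
It fails at once if another thing in the crate is tipped over or shifted by more than 50 mm (angle between any of candle, jar, canister's own z axis and vertical above 0.6 rad or distance of any of candle, jar, canister from where it was at the start of the episode above 0.05 m).
It fails at once if the camera or the mug is tipped or shifted by more than 40 mm (angle between any of camera, mug's own z axis and vertical above 0.6 rad or distance of any of camera, mug from where it was at the start of the episode above 0.04 m).
It also fails if it takes over 64 s, if anything falls off the work surface, if the arm or the gripper's body presses on something with over 40 N, if the wrist force passes 120 N, or if a joint passes its speed limit or range.

## Working session

There is one attempt and no reset: what is moved stays moved. The work goes in short steps, Python scripts to look and compute and a tool call to move; the robot and the scene stay as the last step left them, time stands still between calls to the robot, and variables do not carry over. Pictures are saved under pics/ and viewed, about 8 in all and at most 12, crops included, and the job is handed in when it is done.

Besides the shell and the picture viewer there is one more tool, called after ">>>" as name(argument=value, ...), one argument or row to a line, values as JSON. move_arm: Moves the arm, as the interface text tells. Its arguments: {"type":"object","properties":{"rows":{"type":"array"},"force":{"type":"number"}},"required":["rows"]}

```bash
mkdir -p pics; cat > h.py <<'E'
import numpy as np,cv2
from rig import bot,eyes,ticket
def cal(n):
    c=eyes.calibration(n); return np.array(c["intrinsics"]),np.array(c["eye"]),np.array(c["rotation"])
def ray(n,u,v):
    K,e,R=cal(n); d=np.linalg.inv(K)@np.array([u,v,1.]); return e,R@np.array([d[0],-d[1],-d[2]])
def onz(n,u,v,z):
    e,d=ray(n,u,v); return e+d*(z-e[2])/d[2]
def cloud(n,dep):
    K,e,R=cal(n); v,u=np.mgrid[:dep.shape[0],:dep.shape[1]]
    p=np.stack([(u-K[0,2])/K[0,0]*dep,-(v-K[1,2])/K[1,1]*dep,-dep],-1)
    return p@R.T+e
def proj(n,P):
    K,e,R=cal(n); c=(np.asarray(P)-e)@R; q=K@np.array([c[0],-c[1],-c[2]]); return q[:2]/q[2]
E
python3 - <<'E'
from h import *
for n in("scene","top"):
    im,d=eyes.read_camera(n); np.savez(n,im=im,d=d); c=eyes.calibration(n); print(n,c)
    cv2.imwrite(f"pics/{n}0.png",cv2.resize(im[...,::-1],None,fx=1.5,fy=1.5))
print(bot.sense())
E
```

```text
scene {'intrinsics': array([[412.30468784,   0.        , 249.45415052],
       [  0.        , 412.30468784, 193.89968508],
       [  0.        ,   0.        ,   1.        ]]), 'eye': array([1.10060113, 0.69443596, 0.65854231]), 'rotation': array([0.1530858 , 0.44566   , 0.82876249, 0.30183545])}
top {'intrinsics': array([[352.80176171,   0.        , 262.91725113],
       [  0.        , 352.80176171, 193.94289892],
       [  0.        ,   0.        ,   1.        ]]), 'eye': array([0.35051797, 0.00669452, 1.05974756]), 'rotation': array([-0.07007689,  0.06565468,  0.71180067, -0.69578624])}
{'clock': 0.1, 'joint_positions': array([ 1.32465296e+00,  3.53639093e-01,  1.63406698e+00,  9.39535722e-06,
        1.15513901e+00, -2.39978120e-03]), 'dq': array([-0.00133909, -0.00068971, -0.00151289,  0.00119076, -0.00114683,
        0.00128757]), 'effort': array([-5.27059747e-04, -6.06354547e+01, -3.42822468e+01, -6.38267193e-05,
        3.96814532e-03, -1.73069571e-05]), 'position': array([0.15073174, 0.6061244 , 0.23059604]), 'orientation': array([ 7.87826262e-01,  6.15897222e-01, -4.96911615e-04,  3.81109937e-04]), 'contact_force': array([-0.25092659,  0.07441369,  0.13011477]), 'moment': array([-0.02780295,  0.02992746,  0.04005461]), 'gripper_width': 0.08539850717817599}
```

View pics/scene0.png

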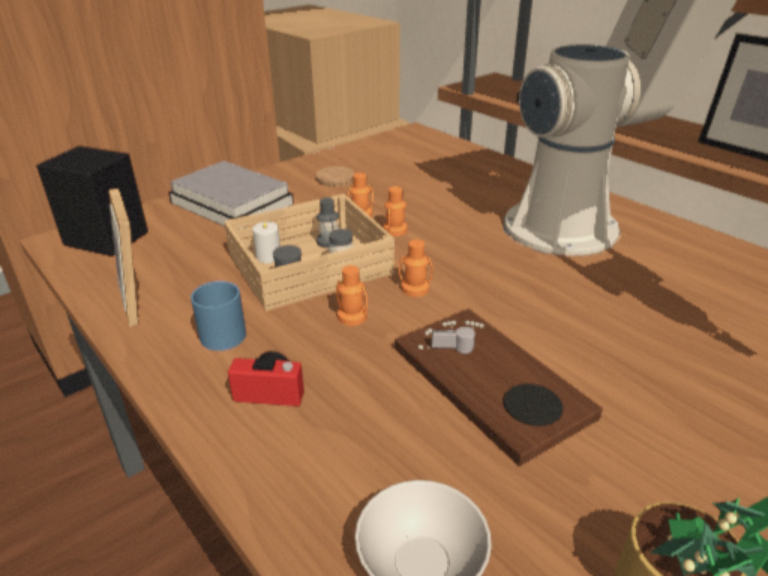

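View pics/top0.png

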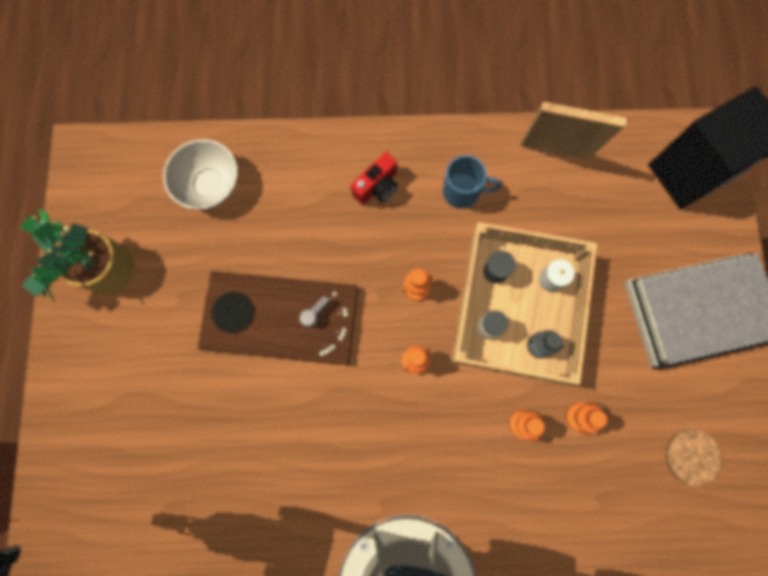

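Scene picture (1.5x): candidates are the dark lantern in the crate at scene (327,220) and top (547,343), the orange look-alikes outside it at scene (351,295), (415,268), (396,210), (360,195), and the dark jar and canister at scene (340,240), (288,258). I choose the narrow-capped dark one in the crate. The dock is at top (278,318), with its pad at (233,312) and its hub at (308,318).

```bash
python3 - <<'E'
s=open('h.py').read().replace('np.array(c["rotation"])','Rot.from_quat(c["rotation"]).as_matrix()').replace('import numpy as np,cv2','import numpy as np,cv2\nfrom scipy.spatial.transform import Rotation as Rot')
open('h.py','w').write(s)
E
python3 - <<'E'
from h import *
Z={n:np.load(n+'.npz') for n in('scene','top')}
# lantern: cloud near
for n in Z:
    P=cloud(n,Z[n]['d'].astype(float)); im=Z[n]['im'].astype(int)
    c=onz(n,*((547/1.5,343/1.5) if n=='top' else (327/1.5,203/1.5)),.1); print(n,'guess',c)
    near=np.hypot(P[...,0]-c[0],P[...,1]-c[1])<.045
    for a,b in((.06,.08),(.08,.097),(.097,.115)):
        m=near&(P[...,2]>a)&(P[...,2]<b); q=P[m]
        if len(q): print(a,len(q),q.mean(0),q.min(0),q.max(0))
P=cloud('top',Z['top']['d'].astype(float)); im=Z['top']['im']
# pad: dark on dock
h,w=im.shape[:2]; v,u=np.mgrid[:h,:w]
g=im.max(-1)
m=((np.hypot(u-155,v-208)<22)&(g<45)).astype(np.uint8)
cs,_=cv2.findContours(m,0,1); c=max(cs,key=cv2.contourArea); e=cv2.fitEllipse(c); print('pad',e,onz('top',*e[0],.028))
m=(P[...,2]>.012)&(P[...,2]<.034)&(u>125)&(u<245)&(v>170)&(v<250)
cs,_=cv2.findContours(m.astype(np.uint8),0,1); c=max(cs,key=cv2.contourArea); r=cv2.minAreaRect(c); print('dock',r,[onz('top',*p,.024).round(4) for p in cv2.boxPoints(r)])
m=(P[...,2]>.042)&(P[...,2]<.07)&(u>190)&(u<235)&(v>185)&(v<225); q=P[m]; print('lever',len(q)); print(np.c_[q.round(3)][::4])
# all crate objects
m=(P[...,2]>.055)&(u>300)&(u<400)&(v>145)&(v<260)
H=np.zeros((h,w)); H[m]=P[m][:,2]
t=np.clip(H[140:260,295:405]/.12*255,0,255).astype(np.uint8); t=cv2.resize(cv2.cvtColor(t,cv2.COLOR_GRAY2BGR),None,fx=3.5,fy=3.5,interpolation=0)
a=cv2.resize(im[140:260,295:405,::-1],None,fx=3.5,fy=3.5)
b=cv2.resize(Z['scene']['im'][120:200,140:270,::-1],None,fx=5.92,fy=5.92*.99)[:, :770]
top=np.hstack([a,t]); b=cv2.resize(b,(top.shape[1],600-top.shape[0]+0)) if 0 else b
cv2.imwrite('pics/crop1.png',cv2.resize(np.vstack([top[:, :770],np.pad(b,((0,0),(0,770-b.shape[1]),(0,0)))]),None,fx=.66,fy=.66))
for z in(.1,.075,.07,.082): pass
for nme,(a0,b0) in dict(l=(547,343),j=(495,323),c=(498,267),k=(560,275)).items():
    mm=m&(np.hypot(u-a0/1.5,v-b0/1.5)<14); q=P[mm]; print(nme,np.median(q,0).round(4),q[:,2].max().round(3))
E
```

```text
scene guess [ 0.44105801 -0.27073679  0.1       ]
0.06 92 [ 0.44763884 -0.26374717  0.07219604] [ 0.42068682 -0.29523553  0.06007972] [ 0.46577614 -0.24514313  0.07934166]
0.08 48 [ 0.44625046 -0.26635343  0.08852132] [ 0.430392   -0.28247197  0.0801493 ] [ 0.45605337 -0.25665153  0.09650961]
0.097 60 [ 0.44271027 -0.27081964  0.10448508] [ 0.42783146 -0.29105845  0.09705842] [ 0.45618067 -0.25746403  0.10873451]
top guess [ 0.43494519 -0.26320073  0.1       ]
0.06 119 [ 0.4389431  -0.26530682  0.07399352] [ 0.41940688 -0.29931884  0.06594939] [ 0.46463404 -0.24306861  0.07990562]
0.08 21 [ 0.43798601 -0.26292504  0.08607324] [ 0.42659568 -0.27673782  0.08005031] [ 0.45490722 -0.25794868  0.09477592]
0.097 106 [ 0.44097809 -0.27221071  0.10568955] [ 0.42762947 -0.28710534  0.09716444] [ 0.45499488 -0.25809963  0.10994948]
pad ((155.58810424804688, 207.59022521972656), (22.368703842163086, 23.201828002929688), 178.8024444580078) [0.5177076 0.3299887 0.028    ]
dock ((184.2227783203125, 210.77227783203125), (102.28982543945312, 53.632503509521484), 5.710593223571777) [array([0.4464, 0.
[... 314 characters left out ...]
 [0.517 0.17  0.058]
 [0.518 0.157 0.049]
 [0.514 0.17  0.055]
 [0.515 0.159 0.049]
 [0.512 0.179 0.053]
 [0.511 0.167 0.057]
 [0.509 0.187 0.058]
 [0.508 0.175 0.057]
 [0.51  0.166 0.047]
 [0.506 0.184 0.058]
 [0.506 0.173 0.056]
 [0.503 0.187 0.058]
 [0.503 0.176 0.055]
 [0.505 0.166 0.042]
 [0.5   0.184 0.058]
 [0.499 0.172 0.058]
 [0.497 0.193 0.057]
 [0.497 0.181 0.056]
 [0.496 0.169 0.061]
 [0.495 0.19  0.055]
 [0.494 0.178 0.057]
 [0.494 0.167 0.053]
 [0.491 0.181 0.06 ]
 [0.491 0.17  0.053]
 [0.488 0.184 0.058]
 [0.489 0.173 0.054]
 [0.486 0.178 0.055]]
l [ 0.4387 -0.2671  0.0806] 1.06
j [ 0.4774 -0.1725  0.0809] 1.06
c [ 0.5914 -0.1925  0.0758] 0.081
k [ 0.5701 -0.3012  0.0757] 1.06
```

View pics/crop1.png

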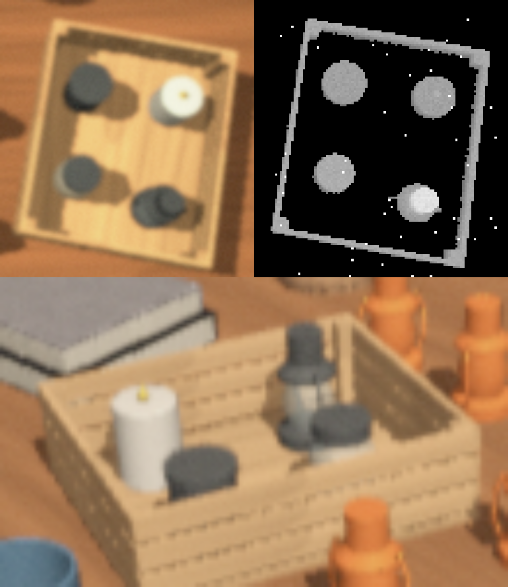

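The crop confirms the choice: narrow cap in the lower-right place of the crate, top at about z 0.106 m, x 0.441, y -0.272. I start moving there.

>>> move_arm(
  rows=[
    {"dp": [-0.11,0.07,0],"angular": [0,0,0],"gripper": 85},
    {"dp": [-0.11,0.07,0],"angular": [0,0,0],"gripper": 85},
    {"dp": [-0.11,0.07,0],"angular": [0,0,0],"gripper": 85},
    {"dp": [-0.11,0.07,0],"angular": [0,0,0],"gripper": 85},
    {"dp": [-0.11,0.07,0],"angular": [0,0,0],"gripper": 85},
  ],
)

```text
clock: 0.52
position: [0.2129, 0.4191, 0.2308]
orientation: [0.788, 0.616, -0.0, 0.0]
contact_force: [1.3, -0.4, 0.3]
gripper_width: 0.0848
```

>>> move_arm(
  rows=[
    {"dp": [-0.11,0.07,0],"angular": [0,0,0],"gripper": 85},
    {"dp": [-0.11,0.07,0],"angular": [0,0,0],"gripper": 85},
    {"dp": [-0.11,0.07,0],"angular": [0,0,0],"gripper": 85},
    {"dp": [-0.11,0.07,0],"angular": [0,0,0],"gripper": 85},
    {"dp": [-0.11,0.07,0],"angular": [0,0,0],"gripper": 85},
  ],
)

```text
clock: 0.93
position: [0.2749, 0.2338, 0.2312]
orientation: [0.788, 0.616, 0.0, 0.0]
contact_force: [0.2, -0.2, 0.1]
gripper_width: 0.0852
```

>>> move_arm(
  rows=[
    {"dp": [-0.11,0.07,0],"angular": [0,0,0],"gripper": 85},
    {"dp": [-0.11,0.07,0],"angular": [0,0,0],"gripper": 85},
    {"dp": [-0.11,0.07,0],"angular": [0,0,0],"gripper": 85},
    {"dp": [-0.11,0.07,0],"angular": [0,0,0],"gripper": 85},
    {"dp": [-0.11,0.07,0],"angular": [0,0,0],"gripper": 85},
  ],
)

```text
clock: 1.35
position: [0.337, 0.0482, 0.2314]
orientation: [0.788, 0.616, 0.0, 0.0]
contact_force: [1.1, 0.9, -0.3]
gripper_width: 0.085
```

>>> move_arm(
  rows=[
    {"dp": [-0.11,0.07,0],"angular": [0,0,0],"gripper": 85},
    {"dp": [-0.11,0.07,0],"angular": [0,0,0],"gripper": 85},
    {"dp": [-0.11,0.07,0],"angular": [0,0,0],"gripper": 85},
    {"dp": [-0.11,0.07,0],"angular": [0,0,0],"gripper": 85},
    {"dp": [0,0,0],"angular": [0,0,0],"gripper": 85},
  ],
)

```text
clock: 1.77
position: [0.3887, -0.1038, 0.2316]
orientation: [0.789, 0.614, 0.0, 0.002]
contact_force: [0.1, 0.2, -0.1]
gripper_width: 0.0849
```

>>> move_arm(
  rows=[
    {"dp": [-0.1,0.061,0],"angular": [0,0,0],"gripper": 70},
    {"dp": [-0.1,0.061,0],"angular": [0,0,0],"gripper": 70},
    {"dp": [-0.1,0.061,0],"angular": [0,0,0],"gripper": 70},
    {"dp": [-0.1,0.061,0],"angular": [0,0,0],"gripper": 70},
    {"dp": [-0.1,0.061,0],"angular": [0,0,0],"gripper": 70},
  ],
)

```text
clock: 2.18
position: [0.4393, -0.2673, 0.231]
orientation: [0.788, 0.616, -0.0, -0.0]
contact_force: [1.0, -0.0, 0.7]
gripper_width: 0.0702
```

>>> move_arm(
  rows=[
    {"dp": [0,0,0.08],"angular": [0,0,0],"gripper": 70},
    {"dp": [0,0,0.08],"angular": [0,0,0],"gripper": 70},
    {"dp": [0,0,0.08],"angular": [0,0,0],"gripper": 70},
    {"dp": [0,0,0],"angular": [0,0,0],"gripper": 70},
  ],
)

```text
clock: 2.52
position: [0.4366, -0.2643, 0.1551]
orientation: [0.788, 0.616, -0.001, -0.004]
contact_force: [-0.3, 1.0, -0.6]
gripper_width: 0.0701
```

```bash
cat >> h.py <<'E'
def to(x,y,z):
    s=bot.sense(); R=Rot.from_quat(s["orientation"]).as_matrix(); d=np.array([x,y,z])-s["position"]
    print("at",s["position"].round(4),"tool x,y",R[:,0].round(3),R[:,1].round(3),"tilt",np.arccos(-R[2,2]).round(4),"dp total",(R.T@d/.3).round(3),"F",s["contact_force"].round(1),"w",s["gripper_width"].round(4))
E
python3 - <<'E'
from h import *
to(.441,-.272,.080)
for n in('scene','top'):
    im,d=eyes.read_camera(n); np.savez(n+'1',im=im,d=d); P=cloud(n,d.astype(float))
    m=(np.hypot(P[...,0]-.441,P[...,1]+.272)<.022)&(P[...,2]>.085)&(P[...,2]<.112); print(n,m.sum(),P[m].mean(0))
    if n=='scene': A=im[90:210,130:290]
    else: B=im[130:250,270:430]
cv2.imwrite('pics/c2.png',cv2.resize(np.hstack([A,B])[...,::-1],None,fx=2.5,fy=2.5))
E
```

```text
Traceback (most recent call last):
  File "h.py", line 18, in to
    print("at",s["position"].round(4),"tool x,y",R[:,0].round(3),R[:,1].round(3),"tilt",np.arccos(-R[2,2]).round(4),"dp total",(R.T@d/.3).round(3),"F",s["contact_force"].round(1),"w",s["gripper_width"].round(4))
                                                                                                                                                                                       ^^^^^^^^^^^^^^^^^^^^^^^^
AttributeError: 'float' object has no attribute 'round'
```

```bash
sed -i 's/s\["gripper_width"\].round(4)/round(s["gripper_width"],4)/' h.py
python3 - <<'E'
from h import *
to(.441,-.272,.080)
for n in('scene','top'):
    im,d=eyes.read_camera(n); np.savez(n+'1',im=im,d=d); P=cloud(n,d.astype(float))
    m=(np.hypot(P[...,0]-.441,P[...,1]+.272)<.022)&(P[...,2]>.085)&(P[...,2]<.112); print(n,m.sum(),P[m].mean(0))
    if n=='scene': A=im[90:210,130:290]
    else: B=im[130:250,270:430]
to(.441,-.272,.080)
cv2.imwrite('pics/c2.png',cv2.resize(np.hstack([A,B])[...,::-1],None,fx=2.5,fy=2.5))
E
```

```text
at [ 0.4366 -0.2643  0.1551] tool x,y [0.242 0.97  0.002] [ 0.97  -0.242 -0.007] tilt 0.0075 dp total [-0.022  0.022  0.25 ] F [-0.3  1.  -0.6] w 0.0701
scene 93 [ 0.44366229 -0.26933358  0.09955169]
top 63 [ 0.4350661  -0.26980238  0.10259067]
at [ 0.4388 -0.2653  0.159 ] tool x,y [0.241 0.97  0.001] [ 0.97  -0.241 -0.002] tilt 0.0023 dp total [-0.02   0.013  0.263] F [0.6 0.6 0.3] w 0.0698
```

View pics/c2.png

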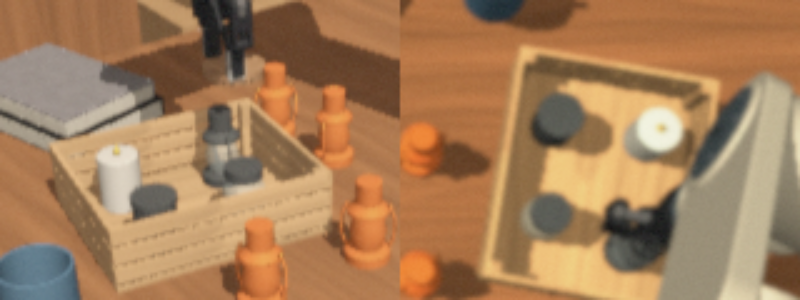

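```bash
python3 - <<'E'
from h import *
s=bot.sense();p=s["position"];R=Rot.from_quat(s["orientation"]).as_matrix()
for n,o in(('scene',(130,90)),('top',(270,130))):
    for k in(-.035,0,.035): print(n,k,((proj(n,p+R[:,0]*k+[0,0,.01])-o)*2.5).round(0))
    print('cap',((proj(n,[.441,-.272,.106])-o)*2.5).round(0),((proj(n,[.441,-.272,.08])-o)*2.5).round(0))
im=np.load('scene.npz')['im']; g=im[128:160,200:236].max(-1)
# cap silhouette in initial images: dark columns per row
for r in range(134,142): 
    row=im[r,195:245].max(-1); c=np.where(row<75)[0]+195; print(r,c.min() if len(c) else 0,c.max() if len(c) else 0)
for r in(.105,.1,.095,.09):print(proj('scene',[.441,-.272,r]))
E
```

```text
scene -0.035 [210.  52.]
scene 0 [221.  62.]
scene 0.035 [232.  72.]
cap [219. 109.] [220. 128.]
top -0.035 [292. 244.]
top 0 [257. 236.]
top 0.035 [223. 229.]
cap [246. 240.] [239. 243.]
134 0 0
135 0 0
136 214 214
137 214 214
138 214 214
139 214 215
140 214 214
141 214 215
[217.682482  133.7248121]
[217.77610399 135.19413954]
[217.86932024 136.65709906]
[217.96213338 138.11373195]
```

>>> move_arm(
  rows=[
    {"dp": [-0.018,0.013,0.03],"angular": [0,0,0],"gripper": 70},
    {"dp": [0,0,0.06],"angular": [0,0,0],"gripper": 70},
    {"dp": [0,0,0.06],"angular": [0,0,0],"gripper": 70},
    {"dp": [0,0,0.05],"angular": [0,0,0],"gripper": 70},
    {"dp": [0,0,0.05],"angular": [0,0,0],"gripper": 70},
  ],
)

```text
clock: 3.03
position: [0.443, -0.2729, 0.0847]
orientation: [0.788, 0.616, 0.0, 0.001]
contact_force: [0.2, 0.5, 0.3]
gripper_width: 0.0698
```

>>> move_arm(
  rows=[
    {"dp": [0,0,0],"angular": [0,0,0],"gripper": 70},
    {"dp": [0,0,0],"angular": [0,0,0],"gripper": 70},
    {"dp": [0,0,0],"angular": [0,0,0],"gripper": 70},
  ],
)

```text
clock: 3.28
position: [0.4427, -0.2727, 0.0855]
orientation: [0.788, 0.616, 0.0, 0.001]
contact_force: [-0.7, 0.2, -0.0]
gripper_width: 0.07
```

```bash
python3 -c "
from h import *
to(.442,-.271,.081)"
```

```text
at [ 0.4427 -0.2727  0.0855] tool x,y [ 0.241  0.97  -0.001] [ 0.97  -0.241  0.002] tilt 0.002 dp total [ 0.005 -0.004  0.015] F [-0.7  0.2 -0. ] w 0.07
```

>>> move_arm(
  rows=[
    {"dp": [0.004,-0.003,0.014],"angular": [0,0,0],"gripper": 40},
    {"dp": [0,0,0],"angular": [0,0,0],"gripper": 40},
    {"dp": [0,0,0],"angular": [0,0,0],"gripper": 20},
    {"dp": [0,0,0],"angular": [0,0,0],"gripper": 20},
    {"dp": [0,0,0],"angular": [0,0,0],"gripper": 20},
  ],
  force=30,
)

```text
clock: 3.7
position: [0.4414, -0.2709, 0.0805]
orientation: [0.788, 0.616, 0.0, 0.0]
contact_force: [0.4, -0.1, 2.4]
gripper_width: 0.029
```

>>> move_arm(
  rows=[
    {"dp": [0,0,0],"angular": [0,0,0],"gripper": 20},
    {"dp": [0,0,0],"angular": [0,0,0],"gripper": 20},
    {"dp": [0,0,0],"angular": [0,0,0],"gripper": 20},
  ],
  force=30,
)

```text
clock: 3.95
position: [0.4415, -0.2709, 0.0804]
orientation: [0.788, 0.616, 0.0, 0.0]
contact_force: [-0.4, -1.6, 5.4]
gripper_width: 0.0292
```

>>> move_arm(
  rows=[
    {"dp": [0,0,-0.03],"angular": [0,0,0],"gripper": 20},
    {"dp": [0,0,-0.06],"angular": [0,0,0],"gripper": 20},
    {"dp": [0,0,-0.08],"angular": [0,0,0],"gripper": 20},
    {"dp": [0,0,-0.08],"angular": [0,0,0],"gripper": 20},
    {"dp": [0,0,-0.08],"angular": [0,0,0],"gripper": 20},
  ],
)

```text
clock: 4.37
position: [0.4406, -0.2703, 0.1802]
orientation: [0.788, 0.616, -0.0, -0.001]
contact_force: [1.0, -0.8, -1.6]
gripper_width: 0.0293
```

>>> move_arm(
  rows=[
    {"dp": [0,0,-0.08],"angular": [0,0,0],"gripper": 20},
    {"dp": [0,0,-0.08],"angular": [0,0,0],"gripper": 20},
    {"dp": [0,0,0],"angular": [0,0,0],"gripper": 20},
    {"dp": [0,0,0],"angular": [0,0,0],"gripper": 20},
    {"dp": [0,0,0],"angular": [0,0,0],"gripper": 20},
  ],
)

```text
clock: 4.78
position: [0.4405, -0.2702, 0.2264]
orientation: [0.788, 0.616, -0.0, -0.001]
contact_force: [-0.6, -1.0, -2.3]
gripper_width: 0.0293
```

```bash
python3 - <<'E'
from h import *
to(.518,.330,.24)
ims=[]
for n,o in(('scene',(150,60)),('top',(270,130))):
    im,d=eyes.read_camera(n); np.savez(n+'2',im=im,d=d); ims.append(im[o[1]:o[1]+120,o[0]:o[0]+160])
cv2.imwrite('pics/c3.png',cv2.resize(np.hstack(ims)[...,::-1],None,fx=2.5,fy=2.5))
# better pad / dock estimates, from the scene view too
im=np.load('scene.npz')['im']; h,w=im.shape[:2]; v,u=np.mgrid[:h,:w]
m=((np.hypot(u-355,v-270)<24)&(im.max(-1)<50)).astype(np.uint8)
c=max(cv2.findContours(m,0,1)[0],key=cv2.contourArea); e=cv2.fitEllipse(c); print('pad scene',e,onz('scene',*e[0],.028))
c=max(cv2.findContours(((np.hypot(u-155,v-208)<20)&(np.load('top.npz')['im'].max(-1)<60)).astype(np.uint8),0,1)[0],key=cv2.contourArea); e=cv2.fitEllipse(c); print('pad top',e,onz('top',*e[0],.028))
E
```

```text
at [ 0.4405 -0.2702  0.2264] tool x,y [0.241 0.97  0.   ] [ 0.97  -0.241 -0.001] tilt 0.0013 dp total [ 2.004 -0.232 -0.044] F [-0.6 -1.  -2.3] w 0.0293
pad scene ((352.9197692871094, 269.4109191894531), (21.155086517333984, 35.31748580932617), 94.69718170166016) [0.52528469 0.33179106 0.028     ]
pad top ((154.9870147705078, 207.8673553466797), (25.138301849365234, 26.521127700805664), 67.032470703125) [0.51691753 0.3317446  0.028     ]
```

View pics/c3.png

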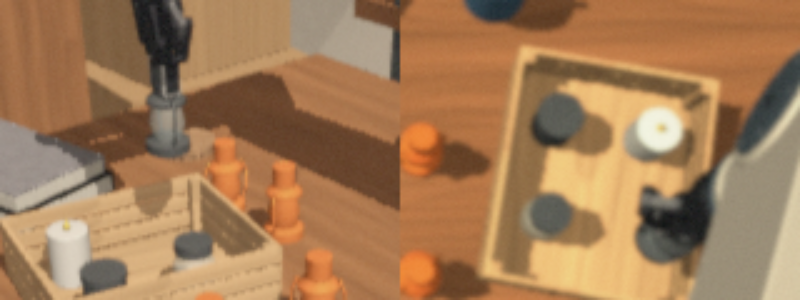

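>>> move_arm(
  rows=[
    {"dp": [0.06,-0.0067,0],"angular": [0,0,0],"gripper": 20},
    {"dp": [0.09,-0.01,0],"angular": [0,0,0],"gripper": 20},
    {"dp": [0.1,-0.011,0],"angular": [0,0,0],"gripper": 20},
    {"dp": [0.1,-0.011,0],"angular": [0,0,0],"gripper": 20},
    {"dp": [0.1,-0.011,0],"angular": [0,0,0],"gripper": 20},
  ],
)

```text
clock: 5.3
position: [0.4585, -0.1347, 0.2258]
orientation: [0.788, 0.616, -0.001, -0.001]
contact_force: [0.3, 0.2, -2.0]
gripper_width: 0.0293
```

>>> move_arm(
  rows=[
    {"dp": [0.1,-0.011,0],"angular": [0,0,0],"gripper": 20},
    {"dp": [0.1,-0.011,0],"angular": [0,0,0],"gripper": 20},
    {"dp": [0.1,-0.011,0],"angular": [0,0,0],"gripper": 20},
    {"dp": [0.1,-0.011,0],"angular": [0,0,0],"gripper": 20},
    {"dp": [0.1,-0.011,0],"angular": [0,0,0],"gripper": 20},
  ],
)

```text
clock: 5.72
position: [0.4787, 0.0149, 0.2259]
orientation: [0.788, 0.616, -0.001, -0.001]
contact_force: [-0.2, -0.1, -2.0]
gripper_width: 0.0296
```

>>> move_arm(
  rows=[
    {"dp": [0.1,-0.011,0],"angular": [0,0,0],"gripper": 20},
    {"dp": [0.1,-0.011,0],"angular": [0,0,0],"gripper": 20},
    {"dp": [0.1,-0.011,0],"angular": [0,0,0],"gripper": 20},
    {"dp": [0.1,-0.011,0],"angular": [0,0,0],"gripper": 20},
    {"dp": [0.1,-0.011,0],"angular": [0,0,0],"gripper": 20},
  ],
)

```text
clock: 6.13
position: [0.4989, 0.1643, 0.2257]
orientation: [0.788, 0.616, -0.001, -0.0]
contact_force: [-0.1, -0.2, -1.0]
gripper_width: 0.0291
```

>>> move_arm(
  rows=[
    {"dp": [0.1,-0.011,0],"angular": [0,0,0],"gripper": 20},
    {"dp": [0.1,-0.011,0],"angular": [0,0,0],"gripper": 20},
    {"dp": [0.1,-0.011,0],"angular": [0,0,0],"gripper": 20},
    {"dp": [0.1,-0.011,0],"angular": [0,0,0],"gripper": 20},
    {"dp": [0.06,-0.007,0],"angular": [0,0,0],"gripper": 20},
  ],
)

```text
clock: 6.55
position: [0.5177, 0.3031, 0.2255]
orientation: [0.788, 0.616, -0.001, -0.0]
contact_force: [-0.1, -0.4, -2.1]
gripper_width: 0.0293
```

>>> move_arm(
  rows=[
    {"dp": [0.06,-0.007,0],"angular": [0,0,0],"gripper": 20},
    {"dp": [0.03,-0.003,0],"angular": [0,0,0],"gripper": 20},
    {"dp": [0,0,0],"angular": [0,0,0],"gripper": 20},
    {"dp": [0,0,0],"angular": [0,0,0],"gripper": 20},
    {"dp": [0,0,0],"angular": [0,0,0],"gripper": 20},
  ],
)

```text
clock: 6.97
position: [0.5216, 0.3263, 0.2269]
orientation: [0.788, 0.616, -0.001, 0.0]
contact_force: [-0.7, 0.5, -1.2]
gripper_width: 0.0293
```

```bash
python3 - <<'E'
from h import *
to(.520,.331,.1254)
E
```

```text
at [0.5216 0.3263 0.2269] tool x,y [ 0.242  0.97  -0.001] [ 0.97  -0.242 -0.   ] tilt 0.0011 dp total [ 0.014 -0.009  0.338] F [-0.7  0.5 -1.2] w 0.0293
```

>>> move_arm(
  rows=[
    {"dp": [0.014,-0.009,0.06],"angular": [0,0,0],"gripper": 20},
    {"dp": [0,0,0.09],"angular": [0,0,0],"gripper": 20},
    {"dp": [0,0,0.09],"angular": [0,0,0],"gripper": 20},
    {"dp": [0,0,0.08],"angular": [0,0,0],"gripper": 20},
    {"dp": [0,0,0.05],"angular": [0,0,0],"gripper": 20},
  ],
)

```text
clock: 7.38
position: [0.5192, 0.3302, 0.1138]
orientation: [0.788, 0.615, -0.001, -0.0]
contact_force: [-0.0, -1.0, -1.3]
gripper_width: 0.0292
```

>>> move_arm(
  rows=[
    {"dp": [0,0,0],"angular": [0,0,0],"gripper": 20},
    {"dp": [0,0,0],"angular": [0,0,0],"gripper": 20},
    {"dp": [0,0,0],"angular": [0,0,0],"gripper": 20},
  ],
)

```text
clock: 7.63
position: [0.521, 0.3321, 0.1174]
orientation: [0.788, 0.616, 0.001, 0.0]
contact_force: [0.5, 0.5, -2.0]
gripper_width: 0.0293
```

```bash
python3 - <<'E'
from h import *
to(.520,.331,.1024)
ims=[]
for n,o in(('scene',(280,190)),('top',(80,140))):
    im,d=eyes.read_camera(n); np.savez(n+'3',im=im,d=d); ims.append(im[o[1]:o[1]+120,o[0]:o[0]+160])
cv2.imwrite('pics/c4.png',cv2.resize(np.hstack(ims)[...,::-1],None,fx=2.5,fy=2.5))
E
```

```text
at [0.521  0.3321 0.1174] tool x,y [0.242 0.97  0.001] [ 0.97  -0.242  0.001] tilt 0.0016 dp total [-0.004 -0.002  0.05 ] F [ 0.5  0.5 -2. ] w 0.0293
```

View pics/c4.png

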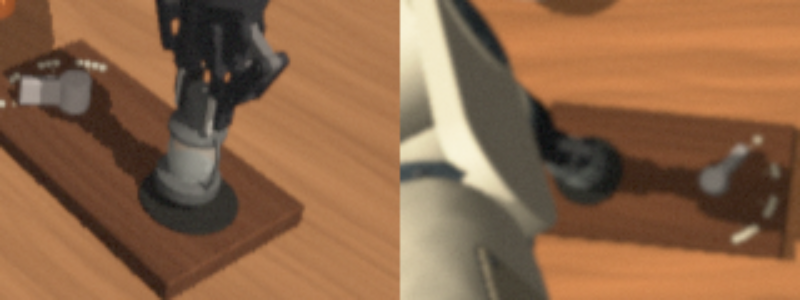

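The crop shows the lantern upright over the pad: foot centre about (188,185), pad centre about (188,193), with a 15 mm gap left. I lower it slowly.

>>> move_arm(
  rows=[
    {"dp": [0,0,0.015],"angular": [0,0,0],"gripper": 20},
    {"dp": [0,0,0.015],"angular": [0,0,0],"gripper": 20},
    {"dp": [0,0,0.012],"angular": [0,0,0],"gripper": 20},
    {"dp": [0,0,0],"angular": [0,0,0],"gripper": 20},
    {"dp": [0,0,0],"angular": [0,0,0],"gripper": 20},
  ],
)

```text
clock: 8.15
position: [0.52, 0.3322, 0.1031]
orientation: [0.788, 0.616, -0.0, -0.0]
contact_force: [-0.5, 0.2, -1.7]
gripper_width: 0.0293
```

>>> move_arm(
  rows=[
    {"dp": [0,0,0.004],"angular": [0,0,0],"gripper": 20},
    {"dp": [0,0,0],"angular": [0,0,0],"gripper": 20},
    {"dp": [0,0,0],"angular": [0,0,0],"gripper": 20},
  ],
)

```text
clock: 8.4
position: [0.5203, 0.3323, 0.1025]
orientation: [0.788, 0.616, 0.0, 0.0]
contact_force: [0.6, -0.4, 0.6]
gripper_width: 0.0293
```

>>> move_arm(
  rows=[
    {"dp": [0,0,0.003],"angular": [0,0,0],"gripper": 20},
    {"dp": [0,0,0],"angular": [0,0,0],"gripper": 20},
    {"dp": [0,0,0],"angular": [0,0,0],"gripper": 20},
  ],
)

```text
clock: 8.65
position: [0.5207, 0.3323, 0.1024]
orientation: [0.788, 0.616, 0.001, 0.0]
contact_force: [-1.1, -2.9, 7.8]
gripper_width: 0.0292
```

Contact at exactly the expected height. I release and back off upward.

>>> move_arm(
  rows=[
    {"dp": [0,0,0],"angular": [0,0,0],"gripper": 34},
    {"dp": [0,0,0],"angular": [0,0,0],"gripper": 40},
    {"dp": [0,0,0],"angular": [0,0,0],"gripper": 60},
    {"dp": [0,0,0],"angular": [0,0,0],"gripper": 70},
    {"dp": [0,0,0],"angular": [0,0,0],"gripper": 70},
  ],
)

```text
clock: 9.07
position: [0.5201, 0.3323, 0.1012]
orientation: [0.788, 0.616, -0.0, -0.0]
contact_force: [-0.0, 0.3, 0.1]
gripper_width: 0.07
```

>>> move_arm(
  rows=[
    {"dp": [0,0,-0.05],"angular": [0,0,0],"gripper": 70},
    {"dp": [0,0,-0.08],"angular": [0,0,0],"gripper": 70},
    {"dp": [0,0,-0.08],"angular": [0,0,0],"gripper": 70},
    {"dp": [0,0,-0.08],"angular": [0,0,0],"gripper": 70},
    {"dp": [0,0,0],"angular": [0,0,0],"gripper": 70},
  ],
)

```text
clock: 9.48
position: [0.5224, 0.3337, 0.1932]
orientation: [0.788, 0.616, 0.004, 0.0]
contact_force: [1.5, -0.3, -0.1]
gripper_width: 0.0702
```

```bash
python3 - <<'E'
from h import *
to(.520,.331,.1024)
ims=[]
for n,o in(('scene',(260,180)),('top',(100,140))):
    im,d=eyes.read_camera(n); np.savez(n+'4',im=im,d=d); ims.append(im[o[1]:o[1]+120,o[0]:o[0]+160])
    P=cloud(n,d.astype(float)); m=(np.hypot(P[...,0]-.52,P[...,1]-.331)<.03)&(P[...,2]>.112)&(P[...,2]<.132); print(n,P[m].mean(0),P[m].max(0),P[m].min(0))
cv2.imwrite('pics/c5.png',cv2.resize(np.hstack(ims)[...,::-1],None,fx=2.5,fy=2.5))
P=cloud('top',np.load('top.npz')['d'].astype(float)); im=np.load('top.npz')['im']; v,u=np.mgrid[:384,:512]
D=np.array([.124,.992])
w=(im.min(-1)>150)&(u>205)&(u<240)&(v>188)&(v<242)&(P[...,2]<.04); N,L,S,C=cv2.connectedComponentsWithStats(w.astype(np.uint8)); print('dots',[(S[i,4],onz('top',*C[i],.024)[:2].round(4)) for i in range(1,N)])
E
```

```text
at [0.5224 0.3337 0.1932] tool x,y [0.241 0.97  0.005] [ 0.97  -0.241  0.005] tilt 0.0071 dp total [-0.012 -0.007  0.303] F [ 1.5 -0.3 -0.1] w 0.0702
scene [0.52376501 0.33155666 0.12454719] [0.53530833 0.34428918 0.13041527] [0.50552905 0.31424246 0.11223258]
top [0.51232423 0.32931726 0.12548809] [0.52237428 0.34469053 0.13080931] [0.505388   0.31631516 0.11207066]
dots []
```

View pics/c5.png

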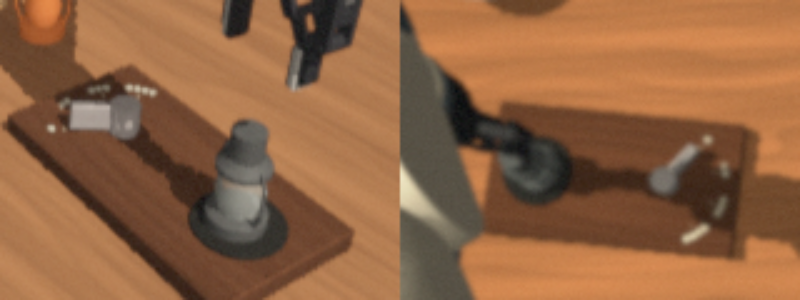

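The lantern stands upright, centred on the pad. The lever points at the one-dot mark (top crop (707,139)), with the three-dot mark at (720,207). Now I locate the hub more exactly.

```bash
cat >> h.py <<'E'
def lever(f='0'):
    for n,U in(('top',(185,240,180,235)),('scene',(270,330,205,250))):
        im,d=eyes.read_camera(n); P=cloud(n,d.astype(float)); v,u=np.mgrid[:384,:512]
        m=(P[...,2]>.046)&(P[...,2]<.066)&(u>U[0])&(u<U[1])&(v>U[2])&(v<U[3])&(np.hypot(P[...,0]-.505,P[...,1]-.165)<.065)&(im.min(-1)>85)&(im.max(-1).astype(int)-im.min(-1)<40)
        q=P[m][:,:2]; 
        if len(q)<10: print(n,len(q)); continue
        c=q.mean(0); w=np.linalg.svd(q-c)[2][0]; t=(q-c)@w; print(n,len(q),'c',c.round(4),'ends',(c+w*t.min()).round(4),(c+w*t.max()).round(4),'axis deg',np.degrees(np.arctan2(w[1],w[0])).round(1))
E
python3 - <<'E'
from h import *
lever()
print('hub',onz('top',205.2,212,.056),onz('scene',260+125/2.5,180+101/2.5,.056))
for a,b in((707,139),(724,169),(720,207),(695,234)): print('dots',onz('top',100+(a-400)/2.5,140+b/2.5,.0245).round(4))
E
```

```text
top 117 c [0.5087 0.1702] ends [0.5381 0.145 ] [0.4887 0.1871] axis deg 139.6
scene 188 c [0.5147 0.1712] ends [0.4959 0.1923] [0.5389 0.1443] axis deg -48.1
hub [0.49701897 0.17783268 0.056     ] [0.49704402 0.17645111 0.056     ]
dots [0.5499 0.131  0.0245]
dots [0.5131 0.1108 0.0245]
dots [0.468  0.1157 0.0245]
dots [0.4369 0.1451 0.0245]
```

>>> move_arm(
  rows=[
    {"dp": [-0.098,0.046,0],"angular": [0,0,0],"gripper": 0},
    {"dp": [-0.098,0.046,0],"angular": [0,0,0],"gripper": 0},
    {"dp": [-0.098,0.046,0],"angular": [0,0,0],"gripper": 0},
    {"dp": [-0.098,0.046,0],"angular": [0,0,0],"gripper": 0},
    {"dp": [-0.098,0.046,0],"angular": [0,0,0],"gripper": 0},
  ],
)

```text
clock: 10.1
position: [0.5508, 0.1713, 0.1869]
orientation: [0.788, 0.616, -0.001, -0.0]
contact_force: [1.1, 0.4, -0.9]
gripper_width: 0.0089
```

>>> move_arm(
  rows=[
    {"dp": [0,0,0],"angular": [0,0,0.03],"gripper": 0},
    {"dp": [0,0,0],"angular": [0,0,0.031],"gripper": 0},
    {"dp": [0,0,0],"angular": [0,0,0],"gripper": 0},
    {"dp": [0,0,0],"angular": [0,0,0],"gripper": 0},
  ],
)

```text
clock: 10.43
position: [0.5511, 0.1727, 0.1873]
orientation: [0.842, 0.539, -0.001, -0.0]
contact_force: [-0.3, -0.2, -0.3]
gripper_width: -0.0001
```

```bash
python3 - <<'E'
from h import *
to(.553,.174,.036)
E
```

```text
at [0.5511 0.1727 0.1873] tool x,y [ 0.419  0.908 -0.001] [ 0.908 -0.419 -0.001] tilt 0.0019 dp total [0.007 0.005 0.504] F [-0.3 -0.2 -0.3] w -0.0001
```

>>> move_arm(
  rows=[
    {"dp": [0.007,0.005,0.1],"angular": [0,0,0],"gripper": 0},
    {"dp": [0,0,0.12],"angular": [0,0,0],"gripper": 0},
    {"dp": [0,0,0.12],"angular": [0,0,0],"gripper": 0},
    {"dp": [0,0,0.1],"angular": [0,0,0],"gripper": 0},
    {"dp": [0,0,0.05],"angular": [0,0,0],"gripper": 0},
  ],
)

```text
clock: 10.85
position: [0.5511, 0.174, 0.0372]
orientation: [0.842, 0.54, -0.003, -0.001]
contact_force: [-0.6, -0.9, -0.2]
gripper_width: 0.0002
```

>>> move_arm(
  rows=[
    {"dp": [0,0,0],"angular": [0,0,0],"gripper": 0},
    {"dp": [0,0,0],"angular": [0,0,0],"gripper": 0},
    {"dp": [0,0,0],"angular": [0,0,0],"gripper": 0},
  ],
)

```text
clock: 11.1
position: [0.5545, 0.1747, 0.0422]
orientation: [0.843, 0.538, 0.001, 0.0]
contact_force: [-0.1, -0.5, 0.4]
gripper_width: -0.0
```

```bash
python3 - <<'E'
from h import *
for p in((.553,.174,.037),(.529,.141,.037),(.508,.134,.037),(.496,.1335,.037)): to(*p)
E
```

```text
at [0.5545 0.1747 0.0422] tool x,y [0.42  0.907 0.001] [ 0.907 -0.42   0.001] tilt 0.0011 dp total [-0.004 -0.004  0.017] F [-0.1 -0.5  0.4] w -0.0
at [0.5545 0.1747 0.0422] tool x,y [0.42  0.907 0.001] [ 0.907 -0.42   0.001] tilt 0.0011 dp total [-0.138 -0.03   0.017] F [-0.1 -0.5  0.4] w -0.0
at [0.5545 0.1747 0.0422] tool x,y [0.42  0.907 0.001] [ 0.907 -0.42   0.001] tilt 0.0011 dp total [-0.188 -0.084  0.017] F [-0.1 -0.5  0.4] w -0.0
at [0.5545 0.1747 0.0422] tool x,y [0.42  0.907 0.001] [ 0.907 -0.42   0.001] tilt 0.0011 dp total [-0.207 -0.119  0.017] F [-0.1 -0.5  0.4] w -0.0
```

>>> move_arm(
  rows=[
    {"dp": [-0.02,-0.005,0.012],"angular": [0,0,0],"gripper": 0},
    {"dp": [-0.03,-0.006,0],"angular": [0,0,0],"gripper": 0},
    {"dp": [-0.03,-0.006,0],"angular": [0,0,0],"gripper": 0},
    {"dp": [-0.03,-0.006,0],"angular": [0,0,0],"gripper": 0},
    {"dp": [-0.028,-0.007,0],"angular": [0,0,0],"gripper": 0},
  ],
)

```text
clock: 11.52
position: [0.5274, 0.1394, 0.0382]
orientation: [0.843, 0.538, -0.0, 0.0]
contact_force: [0.5, -0.2, -0.5]
gripper_width: -0.0003
```

>>> move_arm(
  rows=[
    {"dp": [-0.017,-0.018,0],"angular": [0,0,0],"gripper": 0},
    {"dp": [-0.017,-0.018,0],"angular": [0,0,0],"gripper": 0},
    {"dp": [-0.016,-0.018,0],"angular": [0,0,0],"gripper": 0},
    {"dp": [0,0,0],"angular": [0,0,0],"gripper": 0},
    {"dp": [0,0,0],"angular": [0,0,0],"gripper": 0},
  ],
)

```text
clock: 11.93
position: [0.5063, 0.1334, 0.0377]
orientation: [0.843, 0.538, -0.001, -0.0]
contact_force: [-0.1, -0.3, -0.4]
gripper_width: -0.0001
```

```bash
python3 - <<'E'
from h import *
to(.496,.1335,.038)
lever()
ims=[]
for n,o in(('scene',(260,180)),('top',(100,140))):
    im,d=eyes.read_camera(n); ims.append(im[o[1]:o[1]+120,o[0]:o[0]+160])
cv2.imwrite('pics/c6.png',cv2.resize(np.hstack(ims)[...,::-1],None,fx=2.5,fy=2.5))
E
```

```text
at [0.5063 0.1334 0.0377] tool x,y [ 0.422  0.907 -0.001] [ 0.907 -0.422 -0.001] tilt 0.0013 dp total [-0.014 -0.031 -0.001] F [-0.1 -0.3 -0.4] w -0.0001
top 0
scene 166 c [0.5011 0.1704] ends [0.4971 0.1352] [0.504  0.1955] axis deg 83.5
```

View pics/c6.png

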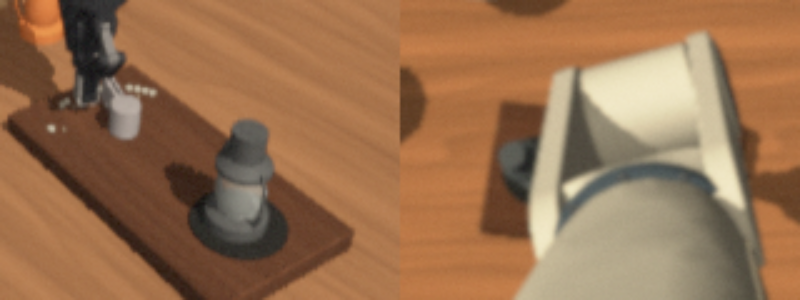

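>>> move_arm(
  rows=[
    {"dp": [-0.006,-0.013,0],"angular": [0,0,0],"gripper": 0},
    {"dp": [-0.006,-0.013,0],"angular": [0,0,0],"gripper": 0},
    {"dp": [0,0,0],"angular": [0,0,0],"gripper": 0},
    {"dp": [0,0,0],"angular": [0,0,0],"gripper": 0},
  ],
)

```text
clock: 12.47
position: [0.4982, 0.1337, 0.0377]
orientation: [0.843, 0.538, -0.0, -0.0]
contact_force: [-0.1, -0.2, 0.2]
gripper_width: -0.0001
```

```bash
python3 - <<'E'
from h import *
to(.496,.1335,.038)
lever()
E
```

```text
at [0.4982 0.1337 0.0377] tool x,y [ 0.422  0.907 -0.   ] [ 0.907 -0.422 -0.   ] tilt 0.0005 dp total [-0.004 -0.006 -0.001] F [-0.1 -0.2  0.2] w -0.0001
top 0
scene 158 c [0.4997 0.1718] ends [0.4873 0.1345] [0.5067 0.1929] axis deg 71.6
```

>>> move_arm(
  rows=[
    {"dp": [0,0.03,0],"angular": [0,0,0],"gripper": 0},
    {"dp": [0,0.04,0],"angular": [0,0,0],"gripper": 0},
    {"dp": [0,0,-0.08],"angular": [0,0,0],"gripper": 0},
    {"dp": [0,0,-0.1],"angular": [0,0,0],"gripper": 0},
    {"dp": [0,0,-0.12],"angular": [0,0,0],"gripper": 0},
  ],
)

```text
clock: 12.98
position: [0.5179, 0.124, 0.1276]
orientation: [0.843, 0.537, -0.001, -0.0]
contact_force: [-1.0, -0.4, -0.1]
gripper_width: 0.0001
```

>>> move_arm(
  rows=[
    {"dp": [-0.08,0,-0.1],"angular": [0,0,0],"gripper": 0},
    {"dp": [-0.12,0,-0.05],"angular": [0,0,0],"gripper": 0},
    {"dp": [-0.12,0,0],"angular": [0,0,0],"gripper": 0},
    {"dp": [-0.12,0,0],"angular": [0,0,0],"gripper": 0},
    {"dp": [-0.12,0,0],"angular": [0,0,0],"gripper": 0},
  ],
)

```text
clock: 13.4
position: [0.4474, -0.0293, 0.1737]
orientation: [0.843, 0.538, 0.001, 0.001]
contact_force: [1.0, -0.9, -0.0]
gripper_width: 0.0001
```

>>> move_arm(
  rows=[
    {"dp": [-0.12,0,0],"angular": [0,0,0],"gripper": 0},
    {"dp": [-0.12,0,0],"angular": [0,0,0],"gripper": 0},
    {"dp": [0,0,0],"angular": [0,0,0],"gripper": 0},
    {"dp": [0,0,0],"angular": [0,0,0],"gripper": 0},
    {"dp": [0,0,0],"angular": [0,0,0],"gripper": 0},
  ],
)

```text
clock: 13.82
position: [0.4174, -0.0934, 0.1732]
orientation: [0.844, 0.537, 0.0, 0.0]
contact_force: [0.6, 0.4, -0.9]
gripper_width: -0.0001
```

```bash
python3 - <<'E'
from h import *
to(.496,.1335,.038)
lever()
ims=[]
for n,o in(('scene',(260,180)),('top',(100,140))):
    im,d=eyes.read_camera(n); ims.append(im[o[1]:o[1]+120,o[0]:o[0]+160])
cv2.imwrite('pics/c7.png',cv2.resize(np.hstack(ims)[...,::-1],None,fx=2.5,fy=2.5))
E
```

```text
at [ 0.4174 -0.0934  0.1732] tool x,y [0.423 0.906 0.   ] [ 0.906 -0.423  0.001] tilt 0.0011 dp total [ 0.796 -0.083  0.451] F [ 0.6  0.4 -0.9] w -0.0001
top 133 c [0.4944 0.1687] ends [0.4785 0.1334] [0.5057 0.1937] axis deg 65.8
scene 158 c [0.4987 0.1723] ends [0.4799 0.133 ] [0.5084 0.1926] axis deg 64.4
```

View pics/c7.png

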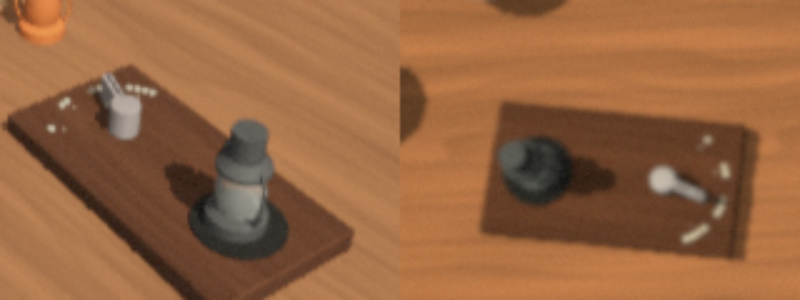

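The lever now lies at -115° in world axes (q about 1.25), pointing at three dots, and the lantern stands centred on the pad. The arm is clear, so I hand in.

```bash
python3 -c "
from h import *
print(bot.sense()['dq'].round(3)); print(ticket.job_done())"
```

```text
[ 0.002 -0.002  0.005 -0.002 -0.    -0.003]
the job is handed in; nothing more can be done
None
```

I lifted the dark lantern out of the crate by its cap and set it upright on the dock's round pad. With the shut fingers I then pushed the selector lever from one dot to three dots. I handed the job in at about 14 s of the 64 s; no verdict came back.

- **Lantern:** the last picture shows it upright, with its foot within the pad. It touched down at the expected height (TCP at 0.102 m). The two cameras disagreed by up to 8 mm on the pad centre's x (0.517 and 0.525 m), so I aimed between them at 0.520. Readings on its cap after release came out at x 0.512 m from the top camera, which saw only part of it, and 0.524 m from the scene camera; neither is a precise centring check.
- **Lever:** with the arm withdrawn, the axis pointed at -114.2° (top) and -115.6° (scene) in world axes. That is about 1.25 rad against the wanted 1.26. A reading while the fingers still touched the lever gave only about 1.14 rad, probably because they hid part of it.
- **Everything else:** the crate things looked undisturbed in the picture after the lift. I did not measure them, the camera or the mug again at the end. The arm ended clear at 0.17 m height, with near-zero force readings.

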